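Load a tray of cut glass into its runner case and shut the hood

ROBOT

A 6-joint arm with a two-finger parallel gripper is mounted at the origin on a cart in front of the work surface, level with it; the furniture and walls round the work are solid. World frame = base frame: x ahead of the robot, y to its left, z up, the work surface at z = 0. Lengths are in m, angles in degrees, forces in N, time in s.
With the tool pointing down it reaches from about 0.25 to 0.725 m from the base axis. Payload 9.7 kg.
Tool frame: the origin (TCP) lies between the finger pads; the fingertips stand 25 mm ahead of it and the grasp point (between the pads) lies 6 mm ahead of it; z points along the fingers, y is the line along which they close (so a half turn about z gives the same grasp; the last joint's range is limited). The gripper opens to 85 mm and grips with 20 to 120 N. Pads are 22 mm wide; open, the fingers measure 114 mm over their backs; the gripper's body (76 mm by 85 mm) begins 54 mm behind the grasp point. The pads swing forward as they close: fully open they stand 13 mm farther back than shut.
Start: joints at [69.614, 4.979, 10.078, 95.1, 0, 90], TCP at [0.192, 0.516, 0.256] pointing down, gripper open.
Joint ranges: [-179.16, 179.16], [-48.56, 103.87], [-65.8, 70.77], [-126.05, 130.52], [-82.76, 87.17], [-180, 180]. Speed limits (degrees/s): [127.2, 127.2, 147.25, 180, 180, 180].

INTERFACE

Orientations are given as [roll, pitch, yaw] about the fixed x, y, z axes, in that order (R = Rz(yaw) Ry(pitch) Rx(roll)).
In Python, from workcell import bot gives the robot as it stands.
- The arm moves only by the shell command python3 drive.py FILE [FORCE], which reads ROWS from the file FILE. ROWS is a JSON object whose key "segments" holds a list of rows, 1 to 5 of them, each of 5 numbers: dx, dy, dz in m, then a turn about the tool's z in degrees, then the finger opening in m; each row is the pose to reach, as a shift and turn from the pose commanded when the command began, along the tool's axes at that moment; what a row does not reach only later rows make up. A row lasts 1/12 s, in which the tool goes at most 0.0417 m and 7.16 degrees, less where a joint would pass 70% of its speed; a pose out of reach is approached as far as the arm can. The fingers move at their own pace and stop on an object; FORCE is the grip in N (left out, the last holds). Time passes only in rows, so rows that do not move let the fingers close. It prints the time, the measured TCP pose, the force, the opening and the grip force at its end. Input that does not fit is refused with a message, and nothing moves.
- bot.get_obs(): the state, without advancing time (a new reading comes with each control period).
- bot.camera(name): name is "side" or "top"; returns the picture (420x560x3 uint8, blue, green, red); there is no depth.
- bot.camera_info(name): a dict with "mtx" (3x3 intrinsics, pixels), "k1" (the pictures are not rectified: a ray, as slopes to the right and down, at radius r is drawn at 1 + k1 r^2 times it, then the intrinsics apply), "extrinsics" (4x4, takes a point from camera to world coordinates). Camera axes: x right, y down, z forward; pixel columns grow to the right and rows downward; lengths in m; the calibration is good to about 2 mm. A picture is of the moment at which its call begins. camera_info takes no time and is no camera call.
- bot.job_done(): hands the job in; it is judged then, once.
The state is a dict: "time": time; "q": joint angles; "qd": joint speeds; "joint_efforts": joint torques, N m; "ee_pos": TCP position; "tcp_rot": TCP orientation; "wrist_force": force on the tool from outside, world axes, zero at the start; "torque": the same for the moment, N m; "opening": finger opening in m; "grasp_force": force on a finger pad.
Only numpy, scipy, OpenCV 4.12 (cv2) and the standard library are available. Lean on these libraries where they do the work, as an engineer would, in place of code of your own. Each camera call takes 0.05 s, during which the arm holds its last target. There are 200 camera calls.

TASK

Take the tray with the glass star by its front batten and slide it, star and all, onto the free pair of runners in the case on which nothing stands above the rim, all the way home against the back. Then swing the hood shut over it. Leave the tray already stored in the case and the things lying round the work where they are.

Things in the scene. Friction and masses are not known exactly. Their poses are not given: they have to be found in the camera images.
- case: fixed plywood case 166 deep, 168 wide, 112 mm high (its rim), open at the front and, with the hood up, at the top. Origin: centre of underside, z up; +x is the way trays slide in, from front (x=-80) to back wall (inner face x=+80, the stop). Cheeks at y=+-75, their front 16 mm bevelled open. Each carries 3 runners 12 mm wide, 4 thick, front 17 mm sloped down as lead-in, tops at z=16, 56, 98
- rails_low (a point): front opening, midway between the low pair of runners, level with their tops: case frame (-80, 0, 16) mm. This pair is taken by the stored tray
- rails_mid (a point): the same for the middle pair: case frame (-80, 0, 56) mm. It is free and gives room for tray and glass below the rim. Next runners above have their underside at z=94. A tray that is home here has its origin at case frame (5, 0, 56) mm
- rails_top (a point): the same for the top pair: case frame (-80, 0, 98) mm. It is free, but only 14 mm under the rim (meant for flat pattern sheets): a tray's batten and glass would stand above the rim and keep the hood from shutting
- tray: loose plywood tray 150 (x) by 144 (y) mm, sheet 5 mm thick, 0.13 kg, flat on the table. Origin: centre of underside, z up. At its front (x -75 to -63) an upright wooden batten 12 mm thick, 112 mm long along y, top 30 mm above the underside: the handle, pinched across its 12 mm from above. The other edges have lips 5 mm wide, tops 10 mm above the underside. Goes in +x edge first, batten last
- glass_star: loose eight-pointed star of slab glass, 84 mm across, 20 mm thick, 0.18 kg, lying flat on the tray. Origin: centre of its underside, z up. It starts about 18 mm behind the tray's middle (+x), so that at least 30 mm are free between batten and star
- stored_tray: a second tray, same make and frame as tray, already home on the low runners with a piece of glass on it; to be left there
- hood (a joint): hood hinge, rad: 0 = shut, 1.95 to 2.2 at the start (thrown back), 2.25 = stop. Stiff: stays at any angle, moves with about 4 N at the handle (8 to 12 N if gripped hard). Hood: 6 mm plywood plate 172 mm wide over the rim, with an apron 88 mm high whose inner face, shut, lies 5 mm in front of the cheeks (case x=-85). It cannot shut on a tray that sticks out or on anything above the rim
- hood_hinge (a point): middle of the hood's hinge line, which runs along the case's y axis: case frame (88, 0, 115) mm; fixed to the case
- hood_handle (a point): middle of the hood's handle, moving with it: round steel bar 11 mm thick along the case's y, straight for 94 mm, on two posts, bar axis 48 mm off the apron. Shut, it lies at case frame (-139, 0, 97) mm; as the hood opens it circles up and over about the hinge line, radius 228 mm. Can be pinched from above, fingers closing along the case's x, at every angle; it turns between the fingers
- pot: crusted tin pot, 92x104x89 mm, origin at the centre of its underside; bystander
- carton: long green and white carton, 46x165x42 mm, origin at the centre of its underside; bystander
- pincers: pincers with black handles, 53x165x16 mm, origin at the centre of their underside; bystander

How it is judged:
By the outcome, as a careful person would: the job done as asked, in the order asked, and still so for the second after the job is handed in, with the robot touching nothing.
It also fails if it takes over 58 s, if anything falls off the work surface, if the arm or the gripper's body presses on something with over 40 N, if the wrist force passes 120 N, or if a joint passes its speed limit or range.

## Working session

There is one attempt and no reset: what is moved stays moved. The work goes in short steps, Python scripts to look and compute and a shell command to move; the robot and the scene stay as the last step left them, time stands still between calls to the robot, and variables do not carry over. Pictures are saved under pics/ and viewed, at most 10 in all, crops included, and the job is handed in when it is done.

```bash
ls; mkdir -p pics; cat > h.py <<'E'
import numpy as np, cv2
from workcell import bot
def shot(n,f):
    im=bot.camera(n); cv2.imwrite('pics/'+f,im); return im
def ray(n,px):
    I=bot.camera_info(n); d=np.array([-0.0,0,0,0])
    K=np.array(I['mtx'],float); k=I['k1']; T=np.array(I['extrinsics'])
    p=cv2.undistortPoints(np.array([[px]],float),K,np.array([k,0,0,0.]))[0,0]
    return T[:3,3], T[:3,:3]@np.array([p[0],p[1],1])
def onz(n,px,z):
    o,d=ray(n,px); return o+d*(z-o[2])/d[2]
def proj(n,P):
    I=bot.camera_info(n); T=np.linalg.inv(np.array(I['extrinsics']))
    r=cv2.Rodrigues(T[:3,:3])[0]
    return cv2.projectPoints(np.array(P,float).reshape(-1,1,3),r,T[:3,3],np.array(I['mtx'],float),np.array([I['k1'],0,0,0.]))[0][:,0]
E
python3 - <<'E'
from h import *
for n in('top','side'):
    shot(n,n+'0.png'); print(bot.camera_info(n))
o=bot.get_obs(); print(o['ee_pos'],o['tcp_rot'],o['time'],o['opening'])
E
```

```text
drive.py
pics
workcell.py
{'mtx': array([[424.63603666,   0.        , 279.05360975],
       [  0.        , 424.63603666, 207.17033681],
       [  0.        ,   0.        ,   1.        ]]), 'k1': 0.04014691838511965, 'extrinsics': array([[ 0.04553197, -0.97810466,  0.20307169,  0.27905239],
       [-0.99895304, -0.04367854,  0.01360171, -0.23208908],
       [-0.00443403, -0.20347839, -0.9790694 ,  1.30636451],
       [ 0.        ,  0.        ,  0.        ,  1.        ]])}
{'mtx': array([[462.17763958,   0.        , 289.43987826],
       [  0.        , 462.17763958, 215.97036724],
       [  0.        ,   0.        ,   1.        ]]), 'k1': -0.15220481843468822, 'extrinsics': array([[ 0.99914072,  0.03446644, -0.02301943,  0.55611226],
       [ 0.03820881, -0.55075486,  0.83379205, -1.14800723],
       [ 0.01605978, -0.83395513, -0.55159852,  0.71805422],
       [ 0.        ,  0.        ,  0.        ,  1.        ]])}
[0.19151236 0.5153729  0.25567644] [-1.79932427e+02 -1.21746264e-04  1.59616104e+02] 0.1 0.0852552569374979
```

View pics/top0.png

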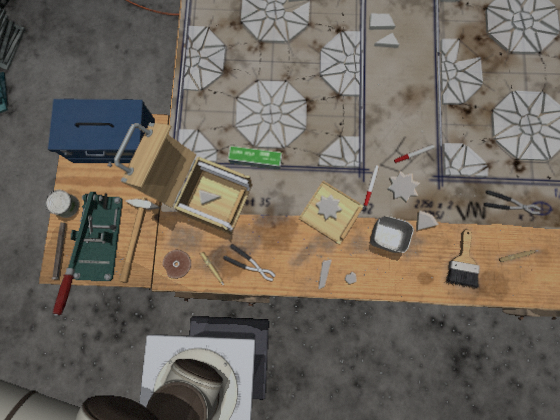

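View pics/side0.png

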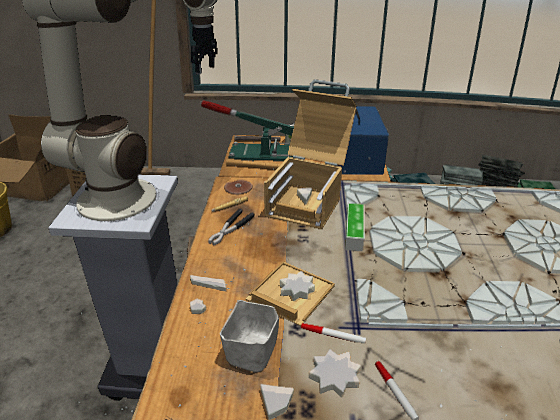

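The top view shows the case at about (213,195), open towards the right (tray side), with the hood thrown back to the left and its handle at about (130,148). The tray with the star is at (331,211), the pot at (390,237) and the carton at (254,156). I'll enlarge both views to pick corners.

```bash
python3 - <<'E'
import cv2
a=cv2.imread('pics/top0.png'); cv2.imwrite('pics/c1.png',cv2.resize(a[110:260,110:370],None,fx=3,fy=3,interpolation=cv2.INTER_CUBIC))
a=cv2.imread('pics/side0.png'); cv2.imwrite('pics/c2.png',cv2.resize(a[75:325,225:375],None,fx=2.4,fy=2.4,interpolation=cv2.INTER_CUBIC))
E
```

```text
(no output)
```

View pics/c1.png

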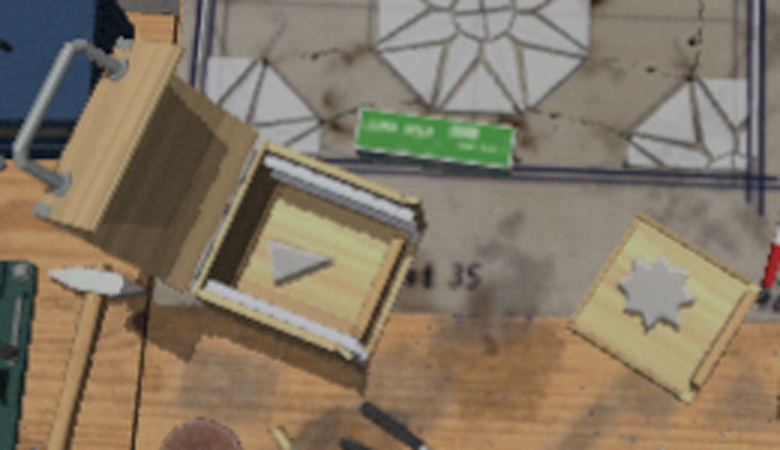

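View pics/c2.png

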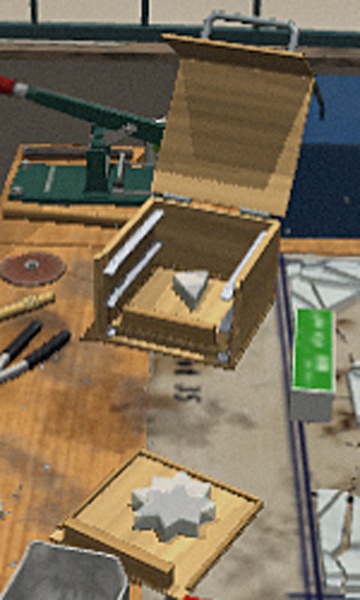

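```bash
cat > fit.py <<'E'
from h import *
from scipy.optimize import least_squares
def W(p,P):
    c,s=np.cos(p[2]),np.sin(p[2]); P=np.array(P,float)/1e3
    return np.c_[p[0]+c*P[:,0]-s*P[:,1],p[1]+s*P[:,0]+c*P[:,1],P[:,2]]
def top(u,v): return [110+u/3-1/3,110+v/3-1/3]
def side(u,v): return [225+u/2.4-.3,75+v/2.4-.3]
def fit(obs,x0):
    f=lambda p: np.concatenate([(proj(n,W(p,[P]))[0]-px) for n,P,px in obs])
    r=least_squares(f,x0,loss='soft_l1'); print(r.x[:2],np.degrees(r.x[2])); print(r.fun.reshape(-1,2).round(1).tolist()); return r.x
tray=fit([('top',(75,-72,10),top(640,215)),('top',(75,72,10),top(570,325)),('top',(-75,72,5),top(688,401)),('top',(-75,-72,5),top(757,288)),
 ('side',(75,72,10),side(140,452)),('side',(75,-72,10),side(263,502)),('side',(-75,56,30),side(63,522))],[.3,-.35,1.03])
case=fit([('top',(86,84,112),top(195,293)),('top',(86,-84,112),top(263,142)),('top',(-80,84,112),top(363,358)),('top',(-80,-84,112),top(425,203)),
 ('side',(-80,84,112),side(95,258)),('side',(-80,-84,112),side(228,292)),('side',(86,-84,112),side(281,230)),('side',(86,84,112),side(160,198))],[.35,0.,1.18])
np.save('p.npy',[tray,case])
t=cv2.resize(cv2.imread('pics/top0.png')[110:260,110:370],None,fx=3,fy=3,interpolation=cv2.INTER_CUBIC)
s=cv2.resize(cv2.imread('pics/side0.png')[75:325,225:375],None,fx=2.4,fy=2.4,interpolation=cv2.INTER_CUBIC)
def dot(P):
    for n,im,f,o in(('top',t,3,(110,110)),('side',s,2.4,(225,75))):
        for q in proj(n,P): cv2.circle(im,tuple(int(v) for v in ((q-o)*f+f/2-.5).round()),2,(0,0,255),-1)
dot(W(tray,[(x,y,10) for x in(75,0) for y in(-72,72)]+[(-75,-72,5),(-75,72,5),(-75,56,30),(-63,56,30),(-75,-56,30),(-63,-56,30)]))
dot(W(case,[(x,y,112) for x in(86,-80) for y in(-84,84)]+[(-80,y,98) for y in(-63,63)]+[(-80,y,0) for y in(-84,84)]))
cv2.imwrite('pics/ov.png',np.hstack([t[:,:440],cv2.resize(s,None,fx=.75,fy=.75)]) if 0 else np.hstack([np.vstack([t[:,150:],np.zeros((150,630,3),np.uint8)])[:, :440] , s]))
cv2.imwrite('pics/ov_top.png',t)
for nm,px,z in(('potrim',(390,237),.089),('handle',(130,148),.325)): print(nm,onz('top',px,z))
for th in(1.95,2.05,2.2,1.5,1,.5,0):
    a=np.radians(184.53)-th; print(th,W(case,[(88+228*np.cos(a),0,115+228*np.sin(a))])[0].round(3),[proj(n,W(case,[(88+228*np.cos(a),0,115+228*np.sin(a))]))[0].round(0).tolist() for n in('top','side')])
E
python3 fit.py
```

```text
[ 0.54132643 -0.37725585] 59.36360742393415
[[0.2, -1.3], [-1.1, -0.4], [0.7, 0.9], [1.8, 0.2], [-0.4, -2.1], [0.7, -0.9], [-0.4, 0.3]]
[ 0.56177608 -0.0274645 ] 69.57459433558033
[[0.4, -0.0], [2.7, -1.1], [-2.8, 0.6], [0.4, -0.2], [-0.9, 0.1], [3.2, -0.9], [0.2, -2.4], [-3.9, -0.1]]
potrim [ 0.45829377 -0.53775066  0.089     ]
handle [0.61264718 0.14866784 0.325     ]
1.95 [0.616 0.118 0.333] [[142.0, 146.0], [326.0, 81.0]]
2.05 [0.623 0.138 0.325] [[135.0, 144.0], [328.0, 82.0]]
2.2 [0.634 0.167 0.309] [[126.0, 142.0], [331.0, 85.0]]
1.5 [0.581 0.023 0.34 ] [[179.0, 161.0], [314.0, 89.0]]
1 [ 0.544 -0.074  0.297] [[222.0, 182.0], [299.0, 118.0]]
0.5 [ 0.52  -0.14   0.208] [[250.0, 201.0], [287.0, 162.0]]
0 [ 0.513 -0.158  0.097] [[259.0, 212.0], [283.0, 205.0]]
```

View pics/ov_top.png

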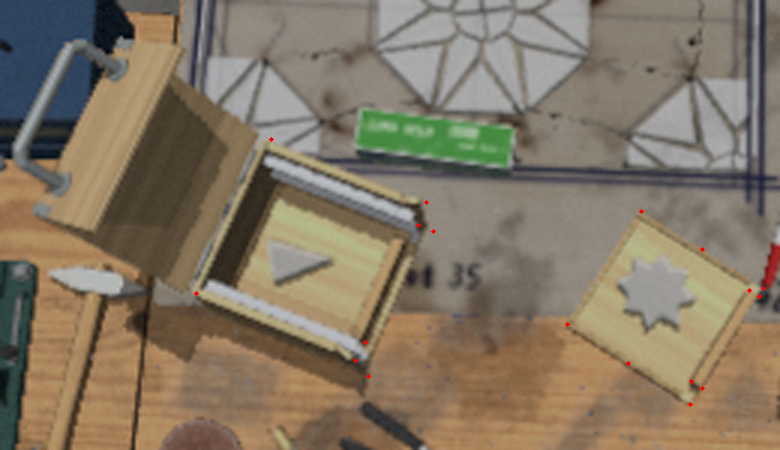

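View pics/ov.png

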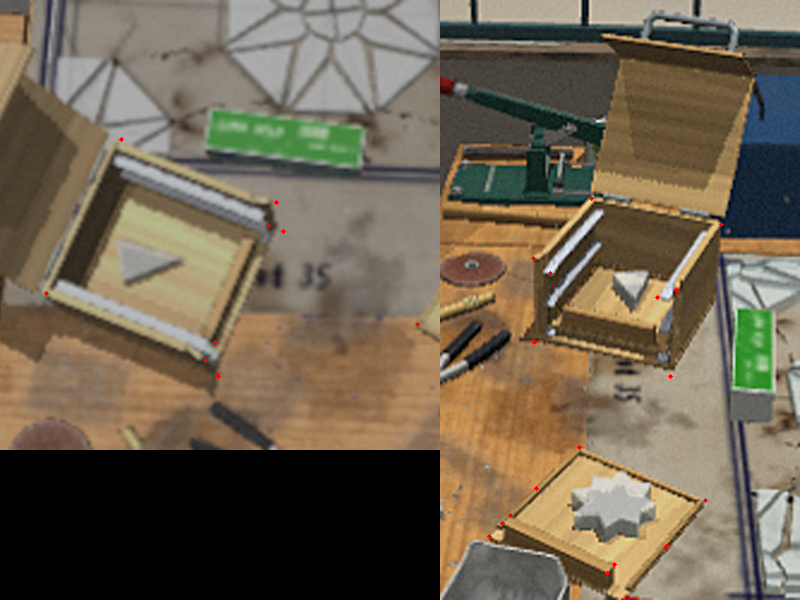

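The dots fit the tray, but the case picks need refining. I'll refit with better corners and make one composite close-up of both views.

```bash
cat > fit2.py <<'E'
import io,contextlib
with contextlib.redirect_stdout(io.StringIO()):
    from fit import *
case=fit([('top',(86,84,112),top(195,293)),('top',(86,-84,112),top(269,142)),('top',(-80,84,112),top(353,360)),('top',(-80,-84,112),top(425,203)),
 ('side',(-80,84,112),side(94,258)),('side',(-80,-84,112),side(233,291)),('side',(86,-84,112),side(281,226))],[.35,0.,1.18])
np.save('p.npy',[tray,case])
CP=W(case,[(x,y,112) for x in(86,-80) for y in(-84,84)]+[(-80,y,z) for y in(-84,84) for z in (0,56)])
TP=W(tray,[(x,y,10) for x in(75,0) for y in(-72,72)]+[(-75,-72,5),(-75,72,5),(-75,56,30),(-63,56,30),(-75,-56,30),(-63,-56,30)])
T,S=cv2.imread('pics/top0.png'),cv2.imread('pics/side0.png')
def crop(n,x,y,w,h,P,f=4.4):
    im=cv2.resize((T if n=='top' else S)[y:y+h,x:x+w],None,fx=f,fy=f,interpolation=cv2.INTER_LANCZOS4)
    for q in proj(n,P): cv2.circle(im,tuple(int(v) for v in ((q-[x,y])*f+f/2-.5).round()),2,(0,0,255),-1)
    return im
A=np.hstack([crop('top',168,150,90,84,CP),crop('side',256,150,90,84,CP)])
B=np.hstack([crop('top',288,175,90,52,TP),crop('side',244,258,90,52,TP)])
cv2.imwrite('pics/z.png',np.vstack([A,B])); print(A.shape,B.shape)
E
python3 fit2.py
```

```text
[ 0.56095604 -0.02656231] 69.42727786845892
[[0.1, 0.1], [0.5, -0.9], [0.1, 0.3], [0.1, 0.1], [-0.8, -0.2], [0.7, -0.6], [-0.1, -0.9]]
(370, 792, 3) (229, 792, 3)
```

View pics/z.png

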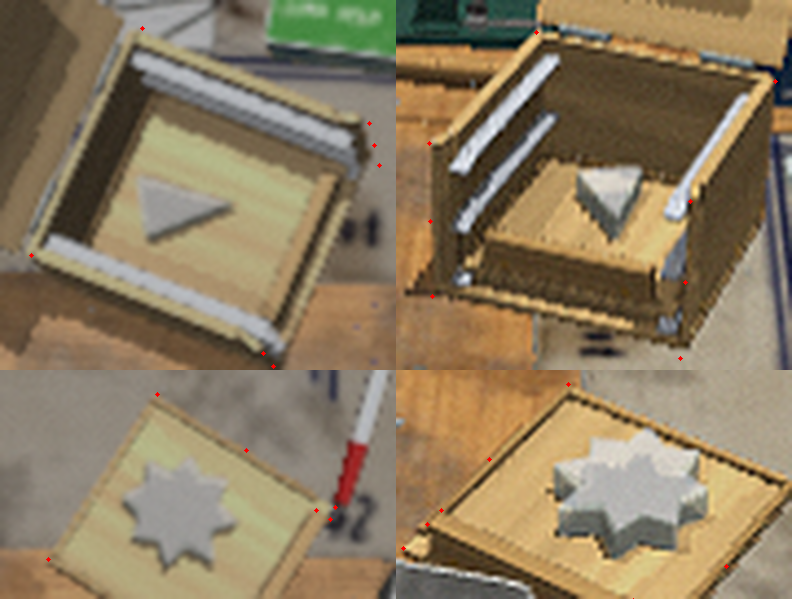

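The composite shows the tray dots within about 2 mm. The case's front corners in the picture lie about 1.5 px up and left of the dots, at (258,347) and (362,118) in the top half, so the true case is about 4 mm farther in +x and +y. I'll refine that at the mouth and start moving now.

```bash
cat > d.py <<'E'
# usage: d.py x y z ang : tool-frame shift of the grasp point to a world target, tool y along ang (deg)
import sys; from h import *
o=bot.get_obs(); y=np.radians(o['tcp_rot'][2]); ang=o['tcp_rot'][2]-90
g=np.array(o['ee_pos'])-[0,0,.006]; w=np.array([float(v) for v in sys.argv[1:4]])-g
tx=np.array([np.cos(y),np.sin(y)]); ty=np.array([np.sin(y),-np.cos(y)])
print('t',o['time'],'grasp',g.round(4),'rot',np.round(o['tcp_rot'],2),'q6',round(o['q'][5],1),'F',np.round(o['wrist_force'],1),'open',round(o['opening'],4))
print('shift',(w[:2]@tx).round(4),(w[:2]@ty).round(4),(-w[2]).round(4),'turn(+z tool)',round((ang-float(sys.argv[4])+90)%180-90,2))
E
echo '{"segments": [[-0.02,-0.025,0,0,0.032],[-0.045,-0.056,0,0,0.032],[-0.07,-0.087,0,0,0.032],[-0.095,-0.118,0,0,0.032],[-0.12,-0.149,0,0,0.032]]}' > m.json && python3 drive.py m.json 60
echo '{"segments": [[-0.025,-0.031,0.002,0,0.032],[-0.05,-0.062,0.004,0,0.032],[-0.075,-0.093,0.006,0,0.032],[-0.1,-0.124,0.008,0,0.032],[-0.125,-0.155,0.01,0,0.032]]}' > m.json && python3 drive.py m.json
python3 d.py .505 -.438 .15 59.4
```

```text
time: 0.52
ee_pos: [0.2521, 0.3323, 0.2558]
tcp_rot: [-180.0, -0.0, 159.7]
wrist_force: [0.7, -0.5, 0.6]
opening: 0.0319
grasp_force: 0.0
time: 0.93
ee_pos: [0.3152, 0.1435, 0.2461]
tcp_rot: [180.0, 0.0, 159.7]
wrist_force: [1.4, -0.0, 0.0]
opening: 0.032
grasp_force: 0.0
t 0.9333 grasp [0.3152 0.1435 0.2401] rot [1.7998e+02 2.0000e-02 1.5965e+02] q6 44.8 F [ 1.4 -0.   0. ] open 0.032
shift -0.3801 -0.4792 0.0901 turn(+z tool) 10.25
```

```bash
echo '{"segments": [[-0.025,-0.031,0.004,0,0.032],[-0.05,-0.062,0.008,0,0.032],[-0.075,-0.093,0.012,0,0.032],[-0.1,-0.124,0.016,0,0.032],[-0.125,-0.155,0.02,0,0.032]]}' > m.json && python3 drive.py m.json
echo '{"segments": [[-0.025,-0.031,0.004,0,0.032],[-0.05,-0.062,0.008,0,0.032],[-0.075,-0.093,0.012,0,0.032],[-0.1,-0.124,0.016,0,0.032],[-0.125,-0.155,0.02,0,0.032]]}' > m.json && python3 drive.py m.json
echo '{"segments": [[-0.025,-0.031,0.004,0,0.032],[-0.05,-0.062,0.008,0,0.032],[-0.075,-0.093,0.012,0,0.032],[-0.1,-0.13,0.016,5,0.032],[-0.12,-0.16,0.02,10,0.032]]}' > m.json && python3 drive.py m.json
python3 d.py .505 -.438 .027 59.4
```

```text
time: 1.35
ee_pos: [0.3784, -0.0457, 0.2261]
tcp_rot: [180.0, 0.0, 159.6]
wrist_force: [1.1, 1.3, 0.1]
opening: 0.032
grasp_force: 0.0
time: 1.77
ee_pos: [0.4417, -0.2346, 0.2058]
tcp_rot: [180.0, -0.0, 159.6]
wrist_force: [0.8, 1.3, 0.1]
opening: 0.0321
grasp_force: 0.0
time: 2.18
ee_pos: [0.4986, -0.4263, 0.1854]
tcp_rot: [180.0, -0.0, 149.4]
wrist_force: [1.0, 0.4, 0.5]
opening: 0.0321
grasp_force: 0.0
t 2.1833 grasp [ 0.4986 -0.4263  0.1794] rot [ 1.7999e+02 -3.0000e-02  1.4940e+02] q6 -9.9 F [1.  0.4 0.5] open 0.0321
shift -0.0115 -0.0068 0.1524 turn(+z tool) -0.0
```

```bash
echo '{"segments": [[-0.012,-0.007,0.03,0,0.032],[-0.012,-0.007,0.07,0,0.032],[-0.012,-0.007,0.11,0,0.032],[-0.012,-0.007,0.125,0,0.032],[-0.012,-0.007,0.125,0,0.032]]}' > m.json && python3 drive.py m.json
python3 - <<'E'
from h import *
t=shot('top','t1.png');s=shot('side','s1.png')
A=cv2.resize(t[170:250,290:370],None,fx=5,fy=5,interpolation=cv2.INTER_CUBIC);B=cv2.resize(s[240:320,240:320],None,fx=5,fy=5,interpolation=cv2.INTER_CUBIC)
cv2.imwrite('pics/z1.png',np.hstack([A,B]))
E
```

```text
time: 2.6
ee_pos: [0.5029, -0.4345, 0.0551]
tcp_rot: [179.9, -0.5, 149.6]
wrist_force: [0.3, 0.5, -0.2]
opening: 0.032
grasp_force: 0.0
```

View pics/z1.png

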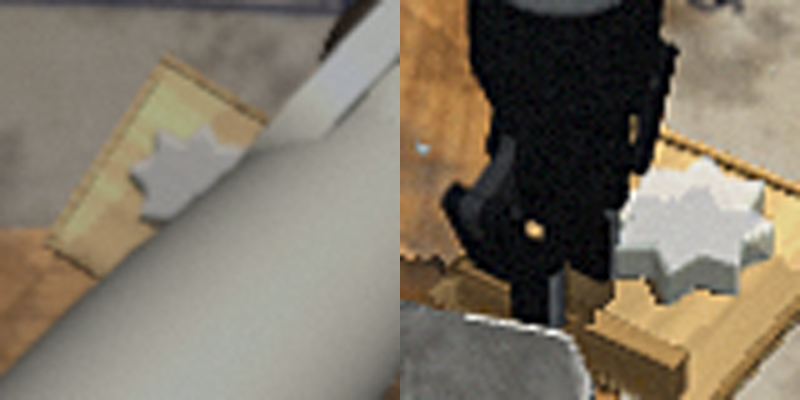

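The side picture shows the fingers straddling the batten (front finger about (540,300), rear about (600,250)) and clear of the star. I'll go down and close.

```bash
python3 d.py .505 -.438 .027 59.4
echo '{"segments": [[0,0,0.012,0,0.032],[0,0,0.02,0,0.032],[0,0,0.02,0,0.032],[0,0,0.02,0,0.032]]}' > m.json && python3 drive.py m.json
python3 d.py .505 -.438 .027 59.4
echo '{"segments": [[0,0,0,0,0.0],[0,0,0,0,0],[0,0,0,0,0],[0,0,0,0,0],[0,0,0,0,0]]}' > m.json && python3 drive.py m.json 70
python3 d.py .505 -.438 .027 59.4
```

```text
t 2.7 grasp [ 0.5051 -0.4362  0.0553] rot [ 1.7999e+02 -5.0000e-02  1.4962e+02] q6 -10.4 F [-0.5 -1.4  0.6] open 0.032
shift -0.0008 -0.0016 0.0283 turn(+z tool) 0.22
time: 3.03
ee_pos: [0.5052, -0.4362, 0.0413]
tcp_rot: [-180.0, -0.0, 149.6]
wrist_force: [-0.3, -0.4, 0.0]
opening: 0.0317
grasp_force: 0.0
t 3.0333 grasp [ 0.5052 -0.4362  0.0353] rot [-1.8000e+02 -1.0000e-02  1.4962e+02] q6 -10.4 F [-0.3 -0.4  0. ] open 0.0317
shift -0.0007 -0.0017 0.0083 turn(+z tool) 0.22
time: 3.45
ee_pos: [0.5056, -0.4366, 0.0423]
tcp_rot: [-180.0, 0.1, 149.6]
wrist_force: [0.3, 0.7, 6.3]
opening: 0.0099
grasp_force: 71.6
t 3.45 grasp [ 0.5056 -0.4366  0.0363] rot [-1.7999e+02  8.0000e-02  1.4961e+02] q6 -10.4 F [0.3 0.7 6.3] open 0.0099
shift -0.0002 -0.0015 0.0093 turn(+z tool) 0.21
```

The grip is 8 mm higher than intended, so I'll open, go lower and close again.

```bash
echo '{"segments": [[0,0,0,0,0.032],[0,0,0,0,0.032],[0,0,0.004,0,0.032],[0,0,0.009,0,0.032],[0,0,0.009,0,0.032]]}' > m.json && python3 drive.py m.json 70
python3 d.py .505 -.438 .027 59.4
echo '{"segments": [[0,0,0,0,0.0],[0,0,0,0,0],[0,0,0,0,0],[0,0,0,0,0],[0,0,0,0,0]]}' > m.json && python3 drive.py m.json 70
python3 d.py .505 -.438 .027 59.4
```

```text
time: 3.87
ee_pos: [0.5047, -0.4358, 0.0305]
tcp_rot: [180.0, -0.1, 149.6]
wrist_force: [0.1, 0.0, -0.5]
opening: 0.032
grasp_force: 0.0
t 3.8667 grasp [ 0.5047 -0.4358  0.0245] rot [ 1.7998e+02 -1.2000e-01  1.4961e+02] q6 -10.4 F [ 0.1  0.  -0.5] open 0.032
shift -0.0013 -0.0017 -0.0025 turn(+z tool) 0.21
time: 4.28
ee_pos: [0.5052, -0.4363, 0.0322]
tcp_rot: [-180.0, -0.0, 149.6]
wrist_force: [-0.2, -0.4, -1.2]
opening: 0.0105
grasp_force: 69.7
t 4.2833 grasp [ 0.5052 -0.4363  0.0262] rot [-1.7999e+02 -1.0000e-02  1.4961e+02] q6 -10.4 F [-0.2 -0.4 -1.2] open 0.0105
shift -0.0007 -0.0015 -0.0008 turn(+z tool) 0.21
```

```bash
echo '{"segments": [[0,0,-0.006,0,0],[0,0,-0.018,0,0],[0,0,-0.034,0,0],[0,0,-0.05,0,0],[0,0,-0.06,0,0]]}' > m.json && python3 drive.py m.json
echo '{"segments": [[0,0,-0.004,-2,0],[0,0,-0.005,-4,0],[0,0,-0.005,-6,0],[0,0,-0.005,-8,0],[0,0,-0.005,-9.8,0]]}' > m.json && python3 drive.py m.json
python3 d.py .475 -.260 .089 69.4
```

```text
time: 4.7
ee_pos: [0.5058, -0.4367, 0.0952]
tcp_rot: [-180.0, 0.1, 149.6]
wrist_force: [0.9, 0.1, -1.6]
opening: 0.0109
grasp_force: 69.4
time: 5.12
ee_pos: [0.5053, -0.4364, 0.098]
tcp_rot: [-180.0, 0.0, 159.5]
wrist_force: [-0.4, 0.4, -3.5]
opening: 0.0108
grasp_force: 69.4
t 5.1167 grasp [ 0.5053 -0.4364  0.092 ] rot [-1.7999e+02  3.0000e-02  1.5951e+02] q6 -20.3 F [-0.4  0.4 -3.5] open 0.0108
shift 0.0902 0.1546 0.003 turn(+z tool) 0.11
```

```bash
echo '{"segments": [[0.006,0.01,0,0,0],[0.016,0.028,0,0,0],[0.028,0.048,0,0,0],[0.04,0.068,0,0,0],[0.052,0.088,0,0,0]]}' > m.json && python3 drive.py m.json
echo '{"segments": [[0.011,0.018,0,0,0],[0.02,0.034,0,0,0],[0.03,0.05,0,0,0],[0.036,0.062,0,0,0],[0.038,0.067,0.003,0,0]]}' > m.json && python3 drive.py m.json
cat > m.py <<'E'
import io,contextlib,sys
with contextlib.redirect_stdout(io.StringIO()):
    from fit import *
from h import *
o=bot.get_obs(); yaw=np.radians(o['tcp_rot'][2]-90)
g=np.array(o['ee_pos'])-[0,0,.006]; z0=g[2]*1e3-26.2
tr=np.array([g[0]+.069*np.cos(yaw),g[1]+.069*np.sin(yaw),yaw]); print('tray',tr[:2],np.degrees(yaw),'z0',z0)
case=np.array([.5645,-.0225,np.radians(69.4)])
TP=W(tr,[(x,y,10+z0) for x in(75,) for y in(-72,72)]+[(0,y,10+z0) for y in(-72,72)])
CP=W(case,[(-80,y,z) for y in(-84,84) for z in(0,112)]+[(86,y,112) for y in (-84,84)])
T=shot('top',sys.argv[1]+'t.png');S=shot('side',sys.argv[1]+'s.png')
def crop(n,x,y,w,h,P,f):
    im=cv2.resize((T if n=='top' else S)[y:y+h,x:x+w],None,fx=f,fy=f,interpolation=cv2.INTER_CUBIC)
    for q in proj(n,P): cv2.circle(im,tuple(int(v) for v in ((q-[x,y])*f+f/2-.5).round()),1,(0,0,255),-1)
    return im
cv2.imwrite('pics/'+sys.argv[1]+'.png',np.hstack([crop('top',175,150,130,130,np.r_[TP,CP],3),crop('side',245,155,100,130,np.r_[TP,CP],4)[:390]]))
E
python3 d.py .475 -.260 .089 69.4; python3 m.py e1
```

```text
time: 5.53
ee_pos: [0.4873, -0.3348, 0.0979]
tcp_rot: [-180.0, 0.0, 159.4]
wrist_force: [-0.0, 0.2, -2.3]
opening: 0.0107
grasp_force: 69.5
time: 5.95
ee_pos: [0.4757, -0.2583, 0.0955]
tcp_rot: [180.0, 0.1, 159.5]
wrist_force: [1.2, -0.1, -3.8]
opening: 0.0103
grasp_force: 69.4
t 5.95 grasp [ 0.4757 -0.2583  0.0895] rot [1.8000e+02 8.0000e-02 1.5947e+02] q6 -8.0 F [ 1.2 -0.1 -3.8] open 0.0103
shift 0.0001 -0.0018 0.0005 turn(+z tool) 0.07
tray [ 0.49989883 -0.19368671] 69.47050735163137 z0 63.28469755293207
```

View pics/e1.png

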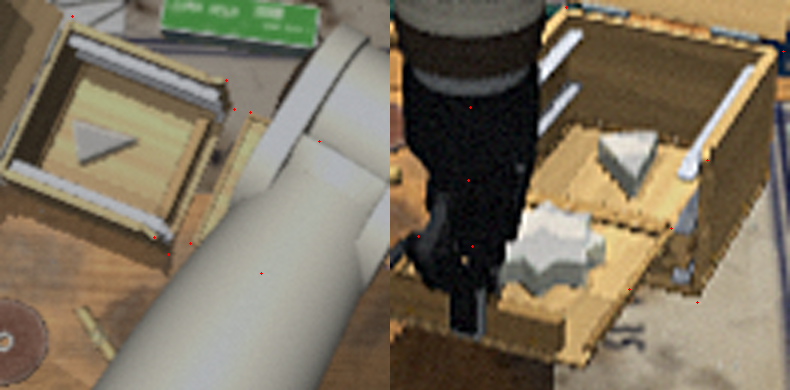

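The tray's dots coincide with its edge in the side view at (672,227) and (629,290), so it is well centred in the grip. The case is nearly on its dots too. I'll sharpen the case pose numerically from edge profiles (runner and rim lines) in the unobstructed start pictures.

```bash
cat > edge.py <<'E'
import io,contextlib
with contextlib.redirect_stdout(io.StringIO()):
    from fit import *
from scipy.ndimage import map_coordinates
IM={n:cv2.cvtColor(cv2.imread(f'pics/{n}0.png'),cv2.COLOR_BGR2LAB).astype(float) for n in('top','side')}
# name, view, channel, A, B
E=[('rim -84','top',2,(60,-84,112),(-60,-84,112)),('rim +84','top',0,(60,84,112),(-60,84,112)),
('run -63','top',2,(60,-63,98),(-50,-63,98)),('run +63','top',2,(60,63,98),(-50,63,98)),
('front base','side',0,(-80,60,0),(-80,-60,0)),('rim -84','side',0,(60,-84,112),(-60,-84,112)),
('run -63','side',2,(60,-63,98),(-50,-63,98)),('run +63','side',2,(60,63,98),(-50,63,98)),('run m+63','side',2,(60,63,56),(-50,63,56)),('cheek+84 v','side',0,(-80,84,30),(-80,84,100)),('cheek-84 v','side',0,(-80,-84,20),(-80,-84,90))]
case=np.array([.5645,-.0225,np.radians(69.4)])
for k in range(1):
  for nm,n,c,A,B in E:
    P=proj(n,W(case,[np.array(A)+(np.array(B)-A)*s for s in np.linspace(0,1,25)])); t=P[-1]-P[0]; t/=np.hypot(*t); nn=np.array([-t[1],t[0]])
    s=np.arange(-6,6.01,.25); 
    Q=P[:,None]+s[None,:,None]*nn; v=map_coordinates(cv2.GaussianBlur(IM[n][...,c],(0,0),.7),[Q[...,1],Q[...,0]],order=1)
    g=np.gradient(v,axis=1)*4; m=np.median(g,0)
    i=[j for j in range(1,len(s)-1) if abs(m[j])>4 and abs(m[j])>=abs(m[j-1]) and abs(m[j])>abs(m[j+1])]
    print(n,nm,'normal',nn.round(2),[(float(s[j]),round(float(m[j]),0),'slope',np.round(np.polyfit(np.linspace(-1,1,25),s[max(0,j-6):j+7][np.abs(g[:,max(0,j-6):j+7]).argmax(1)],1)[0],2)) for j in i])
E
python3 edge.py
```

```text
top rim -84 normal [-0.38  0.92] [(0.75, 9.0, 'slope', np.float64(-0.34)), (4.0, -10.0, 'slope', np.float64(-0.44))]
top rim +84 normal [-0.39  0.92] [(-3.25, -8.0, 'slope', np.float64(0.88)), (0.75, -47.0, 'slope', np.float64(-0.41)), (4.0, 12.0, 'slope', np.float64(-0.24))]
top run -63 normal [-0.38  0.92] [(-3.75, -10.0, 'slope', np.float64(-0.42)), (4.0, 8.0, 'slope', np.float64(-0.39))]
top run +63 normal [-0.39  0.92] [(0.75, -10.0, 'slope', np.float64(-0.14)), (4.5, 11.0, 'slope', np.float64(-0.38))]
side front base normal [-0.24  0.97] [(-4.25, 48.0, 'slope', np.float64(-0.38)), (-2.0, -40.0, 'slope', np.float64(0.72)), (-0.25, 21.0, 'slope', np.float64(0.06))]
side rim -84 normal [-0.82 -0.58] [(0.75, 59.0, 'slope', np.float64(-0.37)), (3.0, 7.0, 'slope', np.float64(1.47)), (5.25, -62.0, 'slope', np.float64(0.44))]
side run -63 normal [-0.81 -0.59] [(-4.0, 10.0, 'slope', np.float64(0.33)), (-1.25, -19.0, 'slope', np.float64(-0.22)), (1.25, 10.0, 'slope', np.float64(-0.25))]
side run +63 normal [-0.74 -0.68] [(-4.25, 7.0, 'slope', np.float64(-0.13)), (-0.25, -9.0, 'slope', np.float64(-0.22)), (4.25, 10.0, 'slope', np.float64(-0.13))]
side run m+63 normal [-0.75 -0.66] [(-4.5, -5.0, 'slope', np.float64(-0.33)), (0.0, -10.0, 'slope', np.float64(-0.25)), (4.0, 8.0, 'slope', np.float64(-0.32))]
side cheek+84 v normal [ 1.   -0.01] [(-1.0, -25.0, 'slope', np.float64(-0.01)), (5.5, 9.0, 'slope', np.float64(-0.51))]
side cheek-84 v normal [1.   0.07] [(-5.0, -4.0, 'slope', np.float64(0.19)), (-2.75, -16.0, 'slope', np.float64(-0.03)), (-0.75, 5.0, 'slope', np.float64(-0.06)), (1.25, -4.0, 'slope', np.float64(-0.96))]
```

```bash
cat > edge2.py <<'E'
from fit import W
import sys; from h import *
from scipy.ndimage import map_coordinates
def meas(f,n,pose,A,B,c):
    im=cv2.GaussianBlur(cv2.cvtColor(cv2.imread('pics/'+f),cv2.COLOR_BGR2LAB).astype(np.float32)[...,c],(0,0),.7)
    P=proj(n,W(pose,[np.array(A)+(np.array(B)-A)*s for s in np.linspace(0,1,25)])); t=P[-1]-P[0]; t/=np.hypot(*t); nn=np.array([-t[1],t[0]])
    # px per mm of +y shift
    q=proj(n,W(pose,[np.array(A)+[0,10,0]]))[0]-P[0]; k=q@nn/10
    s=np.arange(-5,5.01,.25); Q=P[:,None]+s[None,:,None]*nn
    v=map_coordinates(im,[Q[...,1],Q[...,0]],order=1); g=np.gradient(v,axis=1)*4; m=np.median(g,0)
    i=[j for j in range(1,len(s)-1) if abs(m[j])>4 and abs(m[j])>=abs(m[j-1]) and abs(m[j])>abs(m[j+1])]
    print(f,n,A,B,'y shift mm, strength, deg',[(round(float(s[j]/k),1),round(float(m[j])),round(float(np.degrees(-np.polyfit(np.linspace(-1,1,25),s[max(0,j-6):j+7][np.abs(g[:,max(0,j-6):j+7]).argmax(1)],1)[0]*np.sign(1)/k/(abs(A[0]-B[0])/2))),1)) for j in i])
def tr(g,deg): a=np.radians(deg); return np.array([g[0]+.069*np.cos(a),g[1]+.069*np.sin(a),a])
a=tr((.5052,-.4363),59.6)
for n in('top','side'):
    for y in(-72,72):
        for c in(0,2): meas(n+'0.png',n,a,(65,y,10),(-50,y,10),c)
b=tr((.4757,-.2583),69.47)
for c in(0,2):
    meas('e1s.png','side',b,(65,-72,73),(-40,-72,73),c); meas('e1t.png','top',b,(72,-72,73),(30,-72,73),c)
cs=np.array([.5629,-.0219,np.radians(70.3)])
for n in('top','side'):
    for y,z in((-84,112),(84,112),(63,98),(-63,98)):
        meas(n+'0.png',n,cs,(60,y,z),(-50,y,z),2 if abs(y)==63 else 0)
print('case',cs); 
E
python3 edge2.py | grep -v '^\['|tail -22
```

```text
0 [ 0.513 -0.158  0.097] [[259.0, 212.0], [283.0, 205.0]]
top0.png top (65, -72, 10) (-50, -72, 10) y shift mm, strength, deg [(7.3, 19, 0.0)]
top0.png top (65, -72, 10) (-50, -72, 10) y shift mm, strength, deg [(-1.6, 7, -0.4)]
top0.png top (65, 72, 10) (-50, 72, 10) y shift mm, strength, deg [(-2.4, -20, 0.5), (3.9, 14, 2.7)]
top0.png top (65, 72, 10) (-50, 72, 10) y shift mm, strength, deg []
side0.png side (65, -72, 10) (-50, -72, 10) y shift mm, strength, deg [(-5.0, -35, 0.7), (0.0, 32, -0.2)]
side0.png side (65, -72, 10) (-50, -72, 10) y shift mm, strength, deg [(-1.3, 9, 0.0)]
side0.png side (65, 72, 10) (-50, 72, 10) y shift mm, strength, deg [(-10.2, -43, 0.0), (-5.1, 28, -0.6)]
side0.png side (65, 72, 10) (-50, 72, 10) y shift mm, strength, deg [(-10.2, -6, 1.2), (-5.1, 6, -0.0)]
e1s.png side (65, -72, 73) (-40, -72, 73) y shift mm, strength, deg [(-7.1, -11, 2.3), (-1.4, 36, 0.6)]
e1t.png top (72, -72, 73) (30, -72, 73) y shift mm, strength, deg [(8.4, 7, -3.3)]
e1s.png side (65, -72, 73) (-40, -72, 73) y shift mm, strength, deg [(-1.4, 8, 0.7)]
e1t.png top (72, -72, 73) 
[... 328 characters left out ...]
 (-50, 63, 98) y shift mm, strength, deg [(0.0, -10, -0.3), (11.6, 11, 0.0)]
top0.png top (60, -63, 98) (-50, -63, 98) y shift mm, strength, deg [(-13.6, -10, 0.6), (10.6, 8, 0.2)]
side0.png side (60, -84, 112) (-50, -84, 112) y shift mm, strength, deg [(0.0, 61, 0.2), (8.6, 6, -1.4)]
side0.png side (60, 84, 112) (-50, 84, 112) y shift mm, strength, deg [(-10.1, 65, 0.5), (-0.9, -26, 2.1), (10.1, -5, -2.2)]
side0.png side (60, 63, 98) (-50, 63, 98) y shift mm, strength, deg [(-16.1, 7, 2.7), (-1.8, -9, -0.1), (13.4, 10, -0.1)]
side0.png side (60, -63, 98) (-50, -63, 98) y shift mm, strength, deg [(-15.1, 10, -0.5), (-6.4, -20, 1.0), (0.8, 11, -2.0)]
case [ 0.5629     -0.0219      1.22696646]
```

The case edges now fit to within 1 mm at yaw 70.3°. The tray sits about 1.7 mm to −y in the grip. I'll align, lower and enter in short steps, watching the force.

```bash
echo '{"segments": [[0,0,0.003,-0.5,0],[0,0,0.005,-0.9,0],[0,0,0.005,-0.9,0],[0,0,0.005,-0.9,0]]}' > m.json && python3 drive.py m.json
python3 d.py .4858 -.2322 .0842 70.3
cat > c.py <<'E'
from h import *
o=bot.get_obs(); g=np.array(o['ee_pos'])-[0,0,.006]; a=np.radians(70.3); d=g[:2]-[.5629,-.0219]; u=np.array([np.cos(a),np.sin(a)]);v=np.array([-u[1],u[0]])
f=np.array(o['wrist_force'])
print('t',round(o['time'],2),'case x,y mm',round(1e3*d@u,1),round(1e3*d@v,1),'tray z0',round(1e3*g[2]-26.2,1),'ang',round(o['tcp_rot'][2]-90,2),'F case x,y,z',round(f[:2]@u,1),round(f[:2]@v,1),round(f[2],1),'open',round(o['opening'],4))
E
python3 c.py
```

```text
time: 6.38
ee_pos: [0.4754, -0.2601, 0.0888]
tcp_rot: [180.0, -0.0, 160.3]
wrist_force: [0.2, -1.0, -3.3]
opening: 0.0106
grasp_force: 69.4
t 6.3833 grasp [ 0.4754 -0.2601  0.0828] rot [ 1.8000e+02 -4.0000e-02  1.6028e+02] q6 -9.0 F [ 0.2 -1.  -3.3] open 0.0106
shift -0.0004 0.0298 -0.0014 turn(+z tool) -0.02
t 6.38 case x,y mm -253.7 2.1 tray z0 56.6 ang 70.28 F case x,y,z -0.9 -0.5 -3.3 open 0.0106
```

```bash
echo '{"segments": [[0,0.005,-0.0015,0,0],[0,0.012,-0.0015,0,0],[0,0.02,-0.0015,0,0],[0,0.028,-0.0015,0,0],[0,0.032,-0.0015,0,0]]}' > m.json && python3 drive.py m.json; python3 c.py
echo '{"segments": [[0,0.004,0,0,0],[0,0.008,0,0,0],[0,0.012,0,0,0],[0,0.016,0,0,0],[0,0.02,0,0,0]]}' > m.json && python3 drive.py m.json; python3 c.py
```

```text
time: 6.8
ee_pos: [0.4867, -0.2281, 0.0908]
tcp_rot: [180.0, 0.0, 160.4]
wrist_force: [0.1, 0.7, -2.7]
opening: 0.011
grasp_force: 69.5
t 6.8 case x,y mm -219.8 2.2 tray z0 58.6 ang 70.37 F case x,y,z 0.7 0.1 -2.7 open 0.011
time: 7.22
ee_pos: [0.4931, -0.2103, 0.0908]
tcp_rot: [-180.0, 0.0, 160.3]
wrist_force: [0.3, -0.0, -2.7]
opening: 0.0109
grasp_force: 69.5
t 7.22 case x,y mm -200.9 2.2 tray z0 58.6 ang 70.31 F case x,y,z 0.1 -0.3 -2.7 open 0.0109
```

```bash
echo '{"segments": [[0,0.005,0,0,0],[0,0.012,0,0,0],[0,0.02,0.001,0,0],[0,0.028,0.001,0,0],[0,0.036,0.002,0,0]]}' > m.json && python3 drive.py m.json; python3 c.py
echo '{"segments": [[0,0.006,0,0,0],[0,0.014,0,0,0],[0,0.022,0,0,0],[0,0.03,0,0,0],[0,0.036,0,0,0]]}' > m.json && python3 drive.py m.json; python3 c.py
```

```text
time: 7.63
ee_pos: [0.5055, -0.1758, 0.0888]
tcp_rot: [180.0, 0.0, 160.3]
wrist_force: [0.5, 1.0, -2.6]
opening: 0.0107
grasp_force: 69.5
t 7.63 case x,y mm -164.3 2.2 tray z0 56.6 ang 70.32 F case x,y,z 1.1 -0.1 -2.6 open 0.0107
time: 8.05
ee_pos: [0.5176, -0.1419, 0.0888]
tcp_rot: [180.0, 0.0, 160.3]
wrist_force: [-0.5, 0.0, -3.0]
opening: 0.0107
grasp_force: 69.4
t 8.05 case x,y mm -128.2 2.2 tray z0 56.6 ang 70.33 F case x,y,z -0.1 0.5 -3.0 open 0.0107
```

```bash
echo '{"segments": [[0,0.006,0,0,0],[0,0.014,0,0,0],[0,0.022,0,0,0],[0,0.03,0,0,0],[0,0.036,0,0,0]]}' > m.json && python3 drive.py m.json; python3 c.py
echo '{"segments": [[0,0.005,0,0,0],[0,0.01,0,0,0],[0,0.014,0,0,0],[0,0.018,0,0,0],[0,0.02,0,0,0]]}' > m.json && python3 drive.py m.json; python3 c.py
```

```text
time: 8.47
ee_pos: [0.5297, -0.108, 0.0888]
tcp_rot: [180.0, -0.0, 160.3]
wrist_force: [-1.0, 0.0, -3.3]
opening: 0.0107
grasp_force: 69.4
t 8.47 case x,y mm -92.3 2.2 tray z0 56.6 ang 70.33 F case x,y,z -0.3 1.0 -3.3 open 0.0107
time: 8.88
ee_pos: [0.5363, -0.0897, 0.0887]
tcp_rot: [180.0, -0.0, 160.3]
wrist_force: [0.0, 0.7, -3.2]
opening: 0.0105
grasp_force: 69.4
t 8.88 case x,y mm -72.8 2.2 tray z0 56.5 ang 70.32 F case x,y,z 0.7 0.2 -3.2 open 0.0105
```

```bash
echo '{"segments": [[0,0.002,0.001,0,0],[0,0.004,0.001,0,0],[0,0.006,0.001,0,0],[0,0.006,0.001,0,0]]}' > m.json && python3 drive.py m.json; python3 c.py
echo '{"segments": [[0,0.001,0,0,0],[0,0.002,0,0,0],[0,0.003,0,0,0],[0,0.003,0,0,0]]}' > m.json && python3 drive.py m.json; python3 c.py
```

```text
time: 9.22
ee_pos: [0.5384, -0.0842, 0.088]
tcp_rot: [180.0, 0.0, 160.3]
wrist_force: [0.8, 0.9, -0.1]
opening: 0.0105
grasp_force: 69.9
t 9.22 case x,y mm -66.9 2.1 tray z0 55.8 ang 70.32 F case x,y,z 1.1 -0.5 -0.1 open 0.0105
time: 9.55
ee_pos: [0.5393, -0.0816, 0.088]
tcp_rot: [180.0, 0.0, 160.3]
wrist_force: [-0.5, -1.5, 2.2]
opening: 0.0105
grasp_force: 70.2
t 9.55 case x,y mm -64.2 2.0 tray z0 55.8 ang 70.31 F case x,y,z -1.6 0.0 2.2 open 0.0105
```

```bash
echo '{"segments": [[0,0.001,0,0,0],[0,0.002,0,0,0],[0,0.002,0,0,0]]}' > m.json && python3 drive.py m.json; python3 c.py
echo '{"segments": [[0,0.001,0,0,0],[0,0.002,0,0,0],[0,0.002,0,0,0]]}' > m.json && python3 drive.py m.json; python3 c.py
```

```text
time: 9.8
ee_pos: [0.5399, -0.0811, 0.0881]
tcp_rot: [-179.8, 0.1, 160.3]
wrist_force: [-1.8, -10.5, 3.0]
opening: 0.0109
grasp_force: 70.4
t 9.8 case x,y mm -63.5 1.7 tray z0 55.9 ang 70.26 F case x,y,z -10.4 -1.9 3.0 open 0.0109
time: 10.05
ee_pos: [0.5399, -0.081, 0.0881]
tcp_rot: [-179.6, 0.1, 160.2]
wrist_force: [-5.5, -21.1, 3.7]
opening: 0.0105
grasp_force: 70.7
t 10.05 case x,y mm -63.4 1.8 tray z0 55.9 ang 70.18 F case x,y,z -21.7 -1.9 3.7 open 0.0105
```

Contact with the back came at x = −63.5 mm against −64 mm expected, so the tray is home. I'll relax, release and lift straight up.

```bash
echo '{"segments": [[0,-0.002,0,0,0],[0,-0.002,0,0,0.032],[0,-0.002,0,0,0.032],[0,-0.002,0,0,0.032],[0,-0.002,0,0,0.032]]}' > m.json && python3 drive.py m.json; python3 c.py
python3 - <<'E'
import contextlib,io
with contextlib.redirect_stdout(io.StringIO()):
    from fit import W
from h import *
cs=np.array([.5629,-.0219,np.radians(70.3)])
def hp(th,y=0): a=np.radians(184.53)-th; return W(cs,[(88+228*np.cos(a),y,115+228*np.sin(a))])[0]
for th in(2.05,2.1,2.15,2.2,2.25): print(th,hp(th).round(4),[proj(n,[hp(th,47),hp(th,-47)]).round(1).tolist() for n in('top','side')])
# bar pixels: bright grey, unsaturated
for n,(x,y,w,h) in(('top',(110,118,32,62)),('side',(300,72,60,22))):
    im=cv2.imread(f'pics/{n}0.png')[y:y+h,x:x+w]; hsv=cv2.cvtColor(im,cv2.COLOR_BGR2HSV)
    m=((hsv[...,1]<45)&(hsv[...,2]>110)).astype(np.uint8)
    k,l,s,c=cv2.connectedComponentsWithStats(m)
    for j in range(1,k):
        if s[j,4]>15: print(n,s[j]+[x,y,0,0,0],c[j]+[x,y])
    print('\n'.join(''.join('#' if v else '.' for v in r) for r in m[:62]) if n=='top' else '\n'.join(''.join('#' if v else '.' for v in r) for r in m))
E
```

```text
time: 10.47
ee_pos: [0.5399, -0.0794, 0.0877]
tcp_rot: [180.0, -0.0, 160.3]
wrist_force: [-0.9, 0.2, -0.4]
opening: 0.0322
grasp_force: 0.0
t 10.47 case x,y mm -61.9 2.3 tray z0 55.5 ang 70.34 F case x,y,z -0.1 0.9 -0.4 open 0.0322
2.05 [0.6225 0.1446 0.325 ] [[[123.5, 161.4], [140.7, 127.3]], [[312.4, 79.3], [343.9, 83.7]]]
2.1 [0.626  0.1543 0.3203] [[[120.3, 160.4], [137.5, 126.6]], [[313.5, 79.9], [344.8, 84.3]]]
2.15 [0.6294 0.1639 0.3151] [[[117.3, 159.6], [134.5, 125.9]], [[314.6, 80.8], [345.6, 85.1]]]
2.2 [0.6327 0.1732 0.3094] [[[114.5, 158.8], [131.6, 125.4]], [[315.6, 81.7], [346.4, 86.1]]]
2.25 [0.636  0.1822 0.3032] [[[112.0, 158.2], [129.0, 125.0]], [[316.6, 82.9], [347.2, 87.3]]]
top [114 123  25  43 167] [124.16167665 142.35928144]
top [128 168   6   7  19] [130.94736842 170.94736842]
................................
................................
................................
................................
................................
.........................####...
......................#######...
.....................######.....
.....................##
[... 2504 characters left out ...]
##########.#.################
##########.#....###............#############################
#.#.###.##.#..###########.............######################
############..######..#######................###.###########
..........##.............#####.......###......##############
..........##..........................#........##.##########
.........###...................................##...........
.........###...................................##...........
.........##...................................###...........
..............................................###...........
..............................................###...........
..............................................###...........
```

The bar in the top picture runs from (136,126) to (118,158), which puts the hood at about 2.19 rad and the handle's middle at about (0.632, 0.171, 0.310). I'll lift out and go above the handle.

```bash
echo '{"segments": [[0,-0.001,-0.01,0,0.032],[0,-0.001,-0.03,0,0.032],[0,-0.001,-0.06,0,0.032],[0,-0.001,-0.1,0,0.04],[0,-0.001,-0.14,0,0.045]]}' > m.json && python3 drive.py m.json
echo '{"segments": [[0,0,-0.04,0,0.045],[0,0,-0.08,0,0.045],[0,0,-0.12,0,0.045],[0,0,-0.16,0,0.045],[0,0,-0.18,0,0.045]]}' > m.json && python3 drive.py m.json
python3 d.py .632 .171 .39 70.3
```

```text
time: 10.88
ee_pos: [0.5388, -0.0804, 0.2296]
tcp_rot: [-180.0, -0.1, 160.3]
wrist_force: [1.1, -0.1, 0.8]
opening: 0.045
grasp_force: 0.0
time: 11.3
ee_pos: [0.5387, -0.0804, 0.4133]
tcp_rot: [179.9, 0.3, 160.3]
wrist_force: [-0.0, 0.4, 0.6]
opening: 0.0449
grasp_force: 0.0
t 11.3 grasp [ 0.5387 -0.0804  0.4073] rot [179.93   0.31 160.33] q6 11.2 F [-0.   0.4  0.6] open 0.0449
shift -0.0032 0.2681 0.0173 turn(+z tool) 0.03
```

```bash
echo '{"segments": [[0,0.035,0,0,0.045],[0,0.075,0,0,0.045],[0,0.115,0,0,0.045],[0,0.155,0,0,0.045],[0,0.19,0,0,0.045]]}' > m.json && python3 drive.py m.json
echo '{"segments": [[-0.001,0.03,0.005,0,0.045],[-0.003,0.06,0.01,0,0.045],[-0.003,0.078,0.015,0,0.045],[-0.003,0.078,0.017,0,0.045],[-0.003,0.078,0.017,0,0.045]]}' > m.json && python3 drive.py m.json
python3 d.py .632 .171 .3105 70.3
```

```text
time: 11.72
ee_pos: [0.6035, 0.1006, 0.4085]
tcp_rot: [180.0, 0.0, 160.3]
wrist_force: [-0.3, 0.6, 0.3]
opening: 0.045
grasp_force: 0.0
time: 12.13
ee_pos: [0.6326, 0.1716, 0.3899]
tcp_rot: [-179.9, -0.1, 160.4]
wrist_force: [0.5, -0.2, 0.3]
opening: 0.045
grasp_force: 0.0
t 12.1333 grasp [0.6326 0.1716 0.3839] rot [-1.7995e+02 -7.0000e-02  1.6042e+02] q6 34.8 F [ 0.5 -0.2  0.3] open 0.045
shift 0.0003 -0.0008 0.0734 turn(+z tool) 0.12
```

```bash
echo '{"segments": [[0,-0.001,0.025,0,0.045],[0,-0.001,0.05,0,0.045],[0,-0.001,0.06,0,0.045],[0,-0.001,0.068,0,0.045],[0,-0.001,0.068,0,0.045]]}' > m.json && python3 drive.py m.json; python3 c.py
echo '{"segments": [[0,0,0.003,0,0],[0,0,0.003,0,0],[0,0,0.003,0,0],[0,0,0.003,0,0],[0,0,0.003,0,0]]}' > m.json && python3 drive.py m.json 25; python3 c.py
```

```text
time: 12.55
ee_pos: [0.6314, 0.1683, 0.3223]
tcp_rot: [-179.9, -0.1, 160.2]
wrist_force: [0.8, 1.1, 0.7]
opening: 0.045
grasp_force: 0.0
t 12.55 case x,y mm 202.1 -0.4 tray z0 290.1 ang 70.24 F case x,y,z 1.3 -0.4 0.7 open 0.045
time: 12.97
ee_pos: [0.6324, 0.1696, 0.3205]
tcp_rot: [180.0, 0.1, 160.3]
wrist_force: [-0.2, 0.1, 2.1]
opening: 0.0099
grasp_force: 24.7
t 12.97 case x,y mm 203.7 -0.9 tray z0 288.3 ang 70.31 F case x,y,z 0.0 0.2 2.1 open 0.0099
```

```bash
python3 -c "
import numpy as np
a0=59.5
for k in range(5):
    A=np.radians(a0+25*k); 
    print(a0+25*k,'; '.join('0 %.3f %.3f 0 0'%(.228*(np.cos(A+np.radians(5*j))-np.cos(A)),-.228*(np.sin(A+np.radians(5*j))-np.sin(A))) for j in range(1,6)))
"
```

```text
59.5 0 -0.018 -0.009 0 0; 0 -0.036 -0.017 0 0; 0 -0.055 -0.023 0 0; 0 -0.074 -0.028 0 0; 0 -0.094 -0.030 0 0
84.5 0 -0.020 -0.001 0 0; 0 -0.040 -0.000 0 0; 0 -0.059 0.002 0 0; 0 -0.079 0.006 0 0; 0 -0.098 0.012 0 0
109.5 0 -0.018 0.007 0 0; 0 -0.036 0.016 0 0; 0 -0.053 0.027 0 0; 0 -0.069 0.039 0 0; 0 -0.084 0.052 0 0
134.5 0 -0.014 0.015 0 0; 0 -0.026 0.030 0 0; 0 -0.037 0.047 0 0; 0 -0.046 0.064 0 0; 0 -0.054 0.083 0 0
159.5 0 -0.006 0.019 0 0; 0 -0.011 0.038 0 0; 0 -0.013 0.058 0 0; 0 -0.014 0.078 0 0; 0 -0.014 0.098 0 0
```

```bash
echo '{"segments": [[0,-0.018,-0.009,0,0],[0,-0.036,-0.017,0,0],[0,-0.055,-0.023,0,0],[0,-0.074,-0.028,0,0],[0,-0.094,-0.03,0,0]]}' > m.json && python3 drive.py m.json; python3 c.py
echo '{"segments": [[0,-0.02,-0.001,0,0],[0,-0.04,0,0,0],[0,-0.059,0.002,0,0],[0,-0.079,0.006,0,0],[0,-0.098,0.012,0,0]]}' > m.json && python3 drive.py m.json; python3 c.py
```

```text
time: 13.38
ee_pos: [0.6009, 0.0813, 0.3515]
tcp_rot: [179.8, 0.1, 160.4]
wrist_force: [3.6, 3.5, 7.5]
opening: 0.0099
grasp_force: 25.6
t 13.38 case x,y mm 110.0 -1.0 tray z0 319.3 ang 70.37 F case x,y,z 4.5 -2.2 7.5 open 0.0099
time: 13.8
ee_pos: [0.5677, -0.0116, 0.3388]
tcp_rot: [179.9, 0.1, 160.3]
wrist_force: [2.6, 0.3, 5.5]
opening: 0.0096
grasp_force: 25.8
t 13.8 case x,y mm 11.3 -1.1 tray z0 306.6 ang 70.34 F case x,y,z 1.1 -2.3 5.5 open 0.0096
```

```bash
echo '{"segments": [[0,-0.018,0.007,0,0],[0,-0.036,0.016,0,0],[0,-0.053,0.027,0,0],[0,-0.069,0.039,0,0],[0,-0.084,0.052,0,0]]}' > m.json && python3 drive.py m.json; python3 c.py
echo '{"segments": [[0,-0.014,0.015,0,0],[0,-0.026,0.03,0,0],[0,-0.037,0.047,0,0],[0,-0.046,0.064,0,0],[0,-0.054,0.083,0,0]]}' > m.json && python3 drive.py m.json; python3 c.py
```

```text
time: 14.22
ee_pos: [0.5394, -0.0908, 0.2862]
tcp_rot: [179.9, 0.1, 160.3]
wrist_force: [4.8, 3.1, -1.6]
opening: 0.0098
grasp_force: 24.6
t 14.22 case x,y mm -72.7 -1.1 tray z0 254.0 ang 70.32 F case x,y,z 4.6 -3.5 -1.6 open 0.0098
time: 14.63
ee_pos: [0.5214, -0.1412, 0.2028]
tcp_rot: [179.9, 0.1, 160.3]
wrist_force: [3.9, 4.1, -0.4]
opening: 0.0099
grasp_force: 24.5
t 14.63 case x,y mm -126.3 -1.2 tray z0 170.6 ang 70.33 F case x,y,z 5.2 -2.3 -0.4 open 0.0099
```

```bash
echo '{"segments": [[0,-0.006,0.019,0,0],[0,-0.01,0.034,0,0],[0,-0.012,0.05,0,0],[0,-0.014,0.068,0,0],[0,-0.014,0.08,0,0]]}' > m.json && python3 drive.py m.json; python3 c.py
echo '{"segments": [[0,0,0.006,0,0],[0,0,0.012,0,0],[0,0,0.016,0,0],[0,0,0.018,0,0],[0,0,0.018,0,0]]}' > m.json && python3 drive.py m.json; python3 c.py
```

```text
time: 15.05
ee_pos: [0.517, -0.1535, 0.1219]
tcp_rot: [179.8, 0.1, 160.4]
wrist_force: [4.4, 6.3, 0.3]
opening: 0.0098
grasp_force: 24.7
t 15.05 case x,y mm -139.3 -1.2 tray z0 89.7 ang 70.35 F case x,y,z 7.4 -2.0 0.3 open 0.0098
time: 15.47
ee_pos: [0.518, -0.1532, 0.1084]
tcp_rot: [179.8, 0.3, 160.4]
wrist_force: [-2.4, 8.3, 21.2]
opening: 0.0101
grasp_force: 27.1
t 15.47 case x,y mm -138.8 -2.0 tray z0 76.2 ang 70.39 F case x,y,z 7.0 5.1 21.2 open 0.0101
```

```bash
echo '{"segments": [[0,0,0.002,0,0],[0,0,0.004,0,0],[0,0,0.004,0,0],[0,0,0.004,0,0]]}' > m.json && python3 drive.py m.json; python3 c.py
```

```text
time: 15.8
ee_pos: [0.5189, -0.1535, 0.1059]
tcp_rot: [179.8, 0.5, 160.4]
wrist_force: [-2.2, 8.9, 28.1]
opening: 0.0099
grasp_force: 29.1
t 15.8 case x,y mm -138.8 -3.0 tray z0 73.7 ang 70.39 F case x,y,z 7.6 5.1 28.1 open 0.0099
```

```bash
echo '{"segments": [[0,0,-0.004,0,0],[0,0,-0.004,0,0.03],[0,0,-0.004,0,0.03],[0,0,-0.004,0,0.03]]}' > m.json && python3 drive.py m.json; python3 c.py
echo '{"segments": [[0,0.001,-0.01,0,0.03],[0.002,0.001,-0.03,0,0.03],[0.003,0.001,-0.05,0,0],[0.003,0.001,-0.05,0,0],[0.003,0.001,-0.05,0,0]]}' > m.json && python3 drive.py m.json
python3 c.py
python3 - <<'E'
from h import *
o=bot.get_obs()
t=shot('top','f1t.png');s=shot('side','f1s.png')
cv2.imwrite('pics/f1.png',np.hstack([cv2.resize(t[150:280,165:295],(400,400),interpolation=cv2.INTER_CUBIC),cv2.resize(s[130:260,240:370],(400,400),interpolation=cv2.INTER_CUBIC)]))
E
```

```text
time: 16.13
ee_pos: [0.5161, -0.1542, 0.1045]
tcp_rot: [-180.0, -0.0, 160.3]
wrist_force: [-0.8, 1.0, 0.2]
opening: 0.0297
grasp_force: 0.0
t 16.13 case x,y mm -140.3 -0.6 tray z0 72.3 ang 70.31 F case x,y,z 0.7 1.1 0.2 open 0.0297
time: 16.55
ee_pos: [0.5144, -0.1524, 0.1562]
tcp_rot: [180.0, 0.1, 160.3]
wrist_force: [-1.1, -0.3, -1.1]
opening: 0.0002
grasp_force: 0.0
t 16.55 case x,y mm -139.2 1.7 tray z0 124.0 ang 70.31 F case x,y,z -0.7 0.9 -1.1 open 0.0002
```

```bash
echo '{"segments": [[0,0,0.01,0,0],[0,0,0.02,0,0],[0,0,0.025,0,0],[0,0,0.025,0,0]]}' > m.json && python3 drive.py m.json; python3 c.py
echo '{"segments": [[0,0,0.002,0,0],[0,0,0.004,0,0],[0,0,0.005,0,0],[0,0,0.005,0,0]]}' > m.json && python3 drive.py m.json; python3 c.py
echo '{"segments": [[0,0,0.001,0,0],[0,0,0.002,0,0],[0,0,0.003,0,0],[0,0,0.003,0,0]]}' > m.json && python3 drive.py m.json; python3 c.py
```

```text
time: 16.98
ee_pos: [0.5132, -0.152, 0.1281]
tcp_rot: [-180.0, -0.1, 160.3]
wrist_force: [-0.9, 0.1, 1.8]
opening: 0.0001
grasp_force: 0.0
t 16.98 case x,y mm -139.2 2.9 tray z0 95.9 ang 70.31 F case x,y,z -0.2 0.8 1.8 open 0.0001
time: 17.32
ee_pos: [0.5137, -0.1521, 0.127]
tcp_rot: [180.0, 0.1, 160.3]
wrist_force: [-9.5, 3.4, 23.0]
opening: -0.0001
grasp_force: 11.3
t 17.32 case x,y mm -139.2 2.5 tray z0 94.8 ang 70.32 F case x,y,z -0.0 10.1 23.0 open -0.0001
time: 17.65
ee_pos: [0.5137, -0.1521, 0.1266]
tcp_rot: [180.0, 0.2, 160.3]
wrist_force: [-16.6, 5.4, 41.7]
opening: -0.0001
grasp_force: 21.0
t 17.65 case x,y mm -139.2 2.4 tray z0 94.4 ang 70.32 F case x,y,z -0.6 17.5 41.7 open -0.0001
```

The fingertips met a rigid stop at 0.102 m, which is the shut bar's top height (0.1025 m), so the hood is shut. I'll retreat and take a last look.

```bash
echo '{"segments": [[0,0,-0.02,0,0],[0,0,-0.06,0,0],[0,0,-0.1,0,0],[0,0,-0.14,0,0],[0,0,-0.18,0,0]]}' > m.json && python3 drive.py m.json
echo '{"segments": [[0.03,-0.01,-0.01,0,0],[0.065,-0.02,-0.02,0,0],[0.1,-0.03,-0.03,0,0],[0.135,-0.04,-0.03,0,0],[0.17,-0.05,-0.03,0,0]]}' > m.json && python3 drive.py m.json
echo '{"segments": [[0,-0.03,0,0,0],[0,-0.06,0,0,0],[0,-0.09,0,0,0],[0,-0.1,0,0,0],[0,-0.1,0,0,0]]}' > m.json && python3 drive.py m.json
python3 - <<'E'
from h import *
t=shot('top','f2t.png');s=shot('side','f2s.png')
cv2.imwrite('pics/f2.png',np.hstack([cv2.resize(t[110:270,160:320],(400,400),interpolation=cv2.INTER_CUBIC),cv2.resize(s[100:260,230:390],(400,400),interpolation=cv2.INTER_CUBIC)]))
E
```

```text
time: 18.07
ee_pos: [0.5134, -0.1521, 0.3029]
tcp_rot: [-180.0, -0.0, 160.3]
wrist_force: [0.6, 0.6, 0.5]
opening: 0.0
grasp_force: 0.0
time: 18.48
ee_pos: [0.3357, -0.1418, 0.3314]
tcp_rot: [-180.0, 0.0, 160.3]
wrist_force: [-0.4, -0.8, 0.3]
opening: -0.0
grasp_force: 0.0
time: 18.9
ee_pos: [0.3026, -0.2377, 0.331]
tcp_rot: [180.0, -0.1, 160.1]
wrist_force: [1.0, -0.1, -0.2]
opening: -0.0001
grasp_force: 0.0
```

View pics/f2.png

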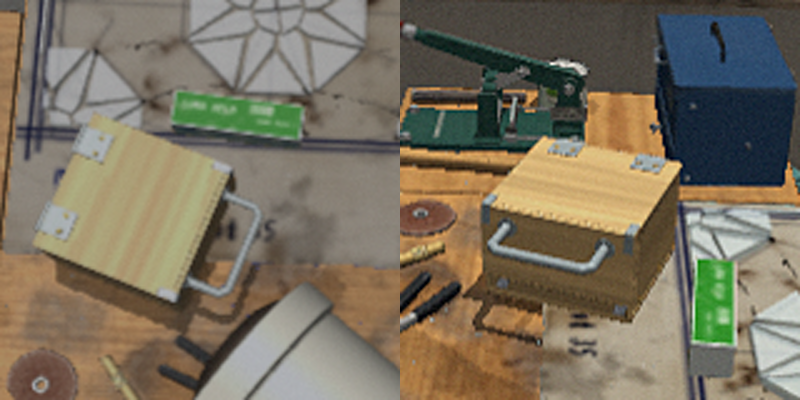

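The picture shows the hood flat and shut, with the handle in front at (245,245) in the top half and (550,260) in the side half. The carton and pincers are where they were.

```bash
python3 -c "
from workcell import bot
print(bot.job_done())"
```

```text
the job is handed in; nothing more can be done
None
```

The tray, carrying the star, is on the middle runners, home against the back; the hood is shut over it, nothing lying around was touched, and the job was handed in at about 19 s.

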